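# Mount the ring chuck in the tilted engraving vise

### The job

Set the gold ring up for engraving: lift the chuck that carries the ring out of the wooden storage board, turn it until the flat on its foot matches the flat of the recess in the tilted vise, seat it fully home and let go. Then swing the vise's clamp lever round until its toe lies over the chuck's foot and points at the middle. Leave the other chuck and the tools lying about where they are.

Things in the scene. Friction and masses are not known exactly. Their poses are not given: they have to be found in the camera images.
- ring_chuck_grip (a point): Ring chuck, loose, upright in the board: 60 mm high, carries the plain gold ring on its round top. Point on its axis, 30 mm above its underside; z up its axis, x square out of the flat of its foot. Grip the aluminium post (10 to 46 mm height; 22 mm wide along x, 26 along y) across x. Above it mandrel and ring: radius 10.7 mm at most but for a setting that stands out to 13.5 mm at +y, 53 mm high.
- ring_chuck_flat (a point): Middle of the flat on the ring chuck's foot: 17 mm from the chuck's axis along its +x, 5 mm above its underside; same axes. The D-shaped steel foot is 10 mm thick, round with 26 mm radius but for this one flat, square to x; lower edge chamfered 2 mm. The chuck's mass is 0.11 to 0.22 kg. Either chuck may be in either recess of the board, turned by any amount.
- pin_chuck_grip (a point): The other chuck, to be left alone, in the board's other recess: same foot and post, but on top a steel disc (38 mm across, its top at 52 mm) with four brass pins (to 60 mm) in place of the ring. Point on its axis, 30 mm above its underside; axes as for the ring chuck.
- board: Fixed wooden storage board lying on the bench, 190 mm (x) by 80 mm (y), 14 mm thick; origin under its middle. Two round recesses 55 mm across and 5 mm deep at x = -48 and +48 mm on its middle line, one chuck loose in each.
- vise: Fixed engraving vise: black rubber ring pad (130 mm across, 22 mm high, origin under its middle) with a 90 mm steel ball in it, which carries a drum-shaped head 88 mm across, leaning 30 degrees from vertical to this frame's -x, roughly towards the robot. Stands rigidly.
- seat (a point): Middle of the floor of the D-shaped recess in the vise's head. z: out along the recess's axis, 30 degrees from vertical; x: square to its flat, up the slope. 8 mm deep; radius 27.4, flat 18.4 mm from the axis at +x: 1.4 mm round the foot, which enters only with x along x (about 4 degrees) and z along z. Home: underside on this point, foot 2 mm proud of the head's rim.
- clamp_pivot (a point): Pivot of the steel clamp lever: 37 mm towards the seat's -y from the recess's axis, 12 mm above its floor (along the seat's z, which is the lever's axis). Toe along this point's +y, 22 mm long, 11 mm wide; handle along -y. Both lie 12.5 to 17.5 mm above the floor, pivot screw to 21 mm. The toe passes 2.5 mm over a foot that is home and cannot pass over one that is not.
- clamp_knob (a point): Middle of the clamp lever's upright wooden knob: a round rod 13 mm thick along the seat's z, fixed on the handle 36 mm from the pivot. It stands from 17.5 to 50 mm above the recess's floor (along the seat's z; this point 34 mm above it), outside the head's rim all the way. The knob does not spin on the handle.
- clamp (a joint): Turn of the clamp lever (rad), anticlockwise looking down on the vise's face. 0: closed at its stop, toe pointing at the recess's axis over the foot, handle straight out to the seat's -y. 1.15 to 1.5 at the start: open, handle up the slope (towards the seat's +x), toe clear of the recess. Stays where it is left; about 1.5 N at the knob moves it.
- graver: Bystander: graver with a wooden handle, 94 mm long (y), 24 mm wide, 22 mm high, lying on the bench between board and vise; origin under its middle.
- ring_clamp: Bystander: turned wooden ring clamp, 121 mm long (y), 24 mm thick, lying on the bench behind board and vise; origin under its middle.
- lens_tube: Bystander: black loupe tube, 22 by 29 mm, 22 mm high, lying on the bench to the left of the vise; origin under its middle.
Things that resemble listed ones, but are neither listed nor needed, are in the scene too. There is more than one size of the vise; the one meant has the size given above.

How it is judged:
On the way, in this order (a step that is already met when the one before it is completed fails the run):
1. the ring chuck is lifted out of the storage board, clear of it (z of ring_chuck_grip in the frame of board above 0.055 m), for 0.1 s.
2. the ring chuck stands home in the vise's recess, flat against flat, with the clamp still open (z of ring_chuck_grip in the frame of seat between 0.028 and 0.032 m and x of ring_chuck_grip in the frame of seat between -0.004 and 0.004 m and y of ring_chuck_grip in the frame of seat between -0.004 and 0.004 m and angle between the x axis of ring_chuck_grip and the x axis of seat, either way round below 0.14 rad and value of joint clamp above 0.8 rad), for 0.2 s.
At the end, for the whole second after the job is handed in: Ring chuck home in the vise: grip centre 30 mm above the recess floor within 2 mm, within 4 mm of the axis across each way, flats within 8 degrees, axes within 4.5; clamp lever within 0.2 rad of closed; pin chuck moved less than 15 mm; nothing held (z of ring_chuck_grip in the frame of seat between 0.028 and 0.032 m and x of ring_chuck_grip in the frame of seat between -0.004 and 0.004 m and y of ring_chuck_grip in the frame of seat between -0.004 and 0.004 m and angle between the x axis of ring_chuck_grip and the x axis of seat, either way round below 0.14 rad and angle between the z axis of ring_chuck_grip and the z axis of seat, either way round below 0.08 rad and value of joint clamp below 0.2 rad and distance of pin_chuck_grip from where it was at the start of the episode below 0.015 m); the robot touches nothing.
It fails at once if the pin chuck is lifted or knocked out of its place (moved more than 25 mm) (distance of pin_chuck_grip from where it was at the start of the episode above 0.025 m).
It fails at once if a tool lying about is pushed more than 30 mm (distance of any of graver, ring_clamp, lens_tube from where it was at the start of the episode above 0.03 m).
It also fails if it takes over 54 s, if anything falls off the work surface, if the arm or the gripper's body presses on something with over 40 N, if the wrist force passes 120 N, or if a joint passes its speed limit or range.

### The arm

A 6-joint arm with a two-finger parallel gripper is mounted at the origin on a cart in front of the work surface, level with it; the furniture and walls round the work are solid. World frame = base frame: x ahead of the robot, y to its left, z up, the work surface at z = 0. Lengths are in m, angles in rad, forces in N, time in s.
With the tool pointing down it reaches from about 0.25 to 0.775 m from the base axis. Payload 4 kg.
Tool frame: the origin (TCP) lies at the very end of the fingers, on their centre line; the grasp point (between the pads) lies 19 mm behind it (r.tcp_to_grasp is the distance from the TCP to the grasp point, in m); z points along the fingers, y is the direction in which the jaws open and shut (so a half turn about z gives the same grasp; the last joint's range is limited). The gripper opens to 85 mm and grips with 20 to 120 N. Pads are 22 mm wide; open, the fingers measure 114 mm over their backs; the gripper's body (76 mm by 85 mm) begins 54 mm behind the grasp point. The pads swing forward as they close: fully open they stand 13 mm farther back than shut.
Start: joints at [-0.103, 0.087, 1.371, -0, 1.684, -0.103], TCP at [0.55, -0, 0.231] pointing down, gripper open.
Joint ranges: [-3.1, 3.1], [-0.76, 2.03], [0.27, 2.55], [-1.08, 4.22], [0.17, 2.65], [-2.57, 2.57]. Speed limits (rad/s): [2.79, 2.79, 3.14, 3.14, 3.14, 3.14].

### API

Orientations are given as [roll, pitch, yaw] about the fixed x, y, z axes, in that order (R = Rz(yaw) Ry(pitch) Rx(roll)).
In Python, from station import r gives the robot as it stands.
- The arm moves only by the tool servo_tool, never from a script. Its argument "targets" is a list of rows, each a list of 7 numbers: the shift along the tool's x, y, z in cm, then the turn, a rotation vector about the tool's x, y, z in units of 5 degrees (1.0 is 5 degrees), then the closure, from 0 (fully open) to 1 (shut). In form: [[tx, ty, tz, rx, ry, rz, claw], ...]. A call has 1 to 12 rows; each row shifts and turns the commanded pose from where the row before left it, along the tool's axes as they then stand; what a row does not reach is not made up. A row lasts 1/10 s, in which the tool goes at most 50 mm and 8.59 degrees, less where a joint would pass 70% of its speed; a pose out of reach is approached as far as the arm can. A call is refused whole if a number of a shift passes 5 or a number of a turn 1, either way. A call with a gripper value outside its range is refused whole. The fingers move at their own pace and stop on an object; "grip_force" is the grip in N (left out, the last holds). Time passes only in rows, so rows that do not move let the fingers close. It gives the time, the measured TCP pose, the force and the opening at its end, in the units of the state.
- r.read_state(): the state, without advancing time (a new reading comes with each control period).
- r.capture(name): name is "scene" or "side" or "wrist"; returns a dict with "img" (384x512x3 uint8, red, green, blue), "range_z" (384x512 float32, m along the optical axis (not along the pixel's ray), 0 where there is no reading), "fx", "fy", "cx", "cy" (pixels), "R" (3x3) and "t" (3): a world point X has camera coordinates R X + t; the wrist camera has in their place "T_tool_cam" (4x4, takes a point from camera to tool coordinates, whose origin is the TCP and whose axes are the flange's). Camera axes: x right, y down, z forward; pixel columns grow to the right and rows downward; lengths in m; the calibration is good to about 2 mm. The wrist camera is an equidistant fisheye: a pixel r from the principal point sees the ray r / f radians off the axis. A picture is of the moment at which its call begins: read the wrist's pose just before it.
- r.hand_in(): hands the job in, once; it reports no verdict.
The state is a dict: "time": time; "qpos": joint angles; "qvel": joint speeds; "joint_torque": joint torques, N m; "eef_pos": TCP position; "tcp_rot": TCP orientation; "wrist_force": force on the tool from outside, world axes, zero at the start; "ft_torque": the same for the moment, N m; "gripper_width": finger opening in m.
Only numpy, scipy, OpenCV 4.12 (cv2) and the standard library are available. Lean on these libraries where they do the work, as an engineer would, in place of code of your own. Each camera call takes 0.05 s, during which the arm holds its last target.

## Working session

There is one attempt and no reset: what is moved stays moved. The work goes in short steps, Python scripts to look and compute and a tool call to move; the robot and the scene stay as the last step left them, time stands still between calls to the robot, and variables do not carry over. Pictures are saved under pics/ and viewed, and the job is handed in when it is done.

Besides the shell and the picture viewer there is one more tool, called after ">>>" as name([rows], argument=value, ...), one row to a line, values as JSON. servo_tool: Moves the arm, as the interface text tells. Its arguments: {"type":"object","properties":{"targets":{"type":"array","items":{"type":"array","items":{"type":"number"}}},"grip_force":{"type":"number"}},"required":["targets"]}

```bash
ls; mkdir -p pics; cat > h.py <<'E'
import numpy as np, cv2
from station import r
from scipy.spatial.transform import Rotation as Ro
def cap(n,f):
    c=r.capture(n); cv2.imwrite('pics/'+f+'.png',c['img'][:,:,::-1]); np.savez('pics/'+f+'.npz',**{k:v for k,v in c.items()}); return c
def ray(c,u,v):
    d=np.array([(u-c['cx'])/c['fx'],(v-c['cy'])/c['fy'],1.]); return -c['R'].T@c['t'], c['R'].T@d
def onz(c,u,v,z):
    o,d=ray(c,u,v); return o+d*(z-o[2])/d[2]
def depthpt(c,u,v):
    o,d=ray(c,u,v); return o+d*c['range_z'][int(round(v)),int(round(u))]
def proj(c,X):
    p=c['R']@np.asarray(X)+c['t']; return p[0]/p[2]*c['fx']+c['cx'],p[1]/p[2]*c['fy']+c['cy']
def cloud(c):
    v,u=np.mgrid[:384,:512]; z=c['range_z']; P=np.stack([(u-c['cx'])/c['fx']*z,(v-c['cy'])/c['fy']*z,z],-1)
    W=(P-c['t'])@c['R']; W[z==0]=np.nan; return W
def load(f): return dict(np.load('pics/'+f+'.npz'))
E
python3 - <<'E'
from h import *
s=r.read_state(); print({k:np.round(v,3) for k,v in s.items()})
for n in ['scene','side','wrist']:
    c=cap(n,n+'0')
    print(n,c['fx'],c['cx'],c['cy'],c.get('R'),c.get('t'),c.get('T_tool_cam'))
    if n!='wrist': print(-c['R'].T@c['t'])
E
```

```text
pics
{'time': np.float64(0.0), 'qpos': array([-0.103,  0.088,  1.372,  0.   ,  1.684, -0.103]), 'qvel': array([ 0.   ,  0.   , -0.001, -0.   ,  0.   , -0.   ]), 'joint_torque': array([ 0.0000e+00, -3.5186e+01, -3.1328e+01,  0.0000e+00,  1.1000e-02,
        0.0000e+00]), 'eef_pos': array([0.55, 0.  , 0.23]), 'tcp_rot': array([-3.139, -0.   ,  1.571]), 'wrist_force': array([-0.148,  0.463, -0.128]), 'ft_torque': array([ 0.008,  0.012, -0.042]), 'gripper_width': np.float64(0.085)}
scene 439.2198756583002 252.49722790270297 186.4434992029604 [[-0.84546201 -0.53368427 -0.01936717]
 [-0.33409118  0.55686331 -0.7604514 ]
 [ 0.41662581 -0.63646237 -0.64910599]] [0.53028899 0.28201553 0.8454003 ] None
[0.19034251 0.66402827 0.77348369]
side 486.1053223698805 254.94105715897427 186.08646837118053 [[ 0.88704249 -0.46146553  0.01432435]
 [-0.28628206 -0.5741112  -0.76709771]
 [ 0.36221292  0.67634746 -0.64137034]] [-0.55065524  0.27916483  1.32083178] None
[ 0.08995214 -0.98717797  1.06917681]
wrist 297.3186396354542 257.2006756171234 188.53317659040775 None None [[ 7.65769803e-04 -9.64007597e-01 -2.65873593e-01  6.69344282e-02]
 [ 9.99999646e-01  8.31076100e-04 -1.33123947e-04 -4.86282812e-05]
 [ 3.49293685e-04 -2.65873397e-01  9.64007892e-01 -1.42464383e-01]
 [ 0.00000000e+00  0.00000000e+00  0.00000000e+00  1.00000000e+00]]
```

View pics/scene0.png

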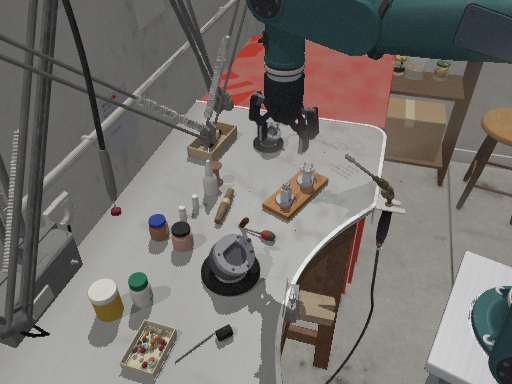

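View pics/side0.png

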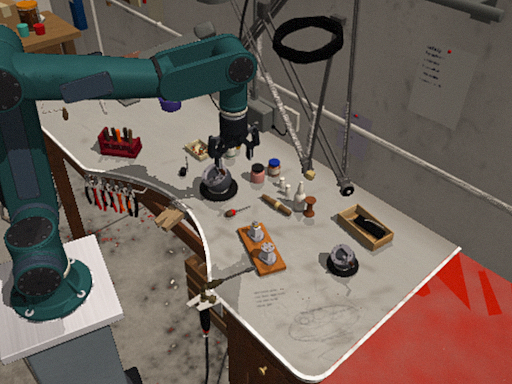

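View pics/wrist0.png

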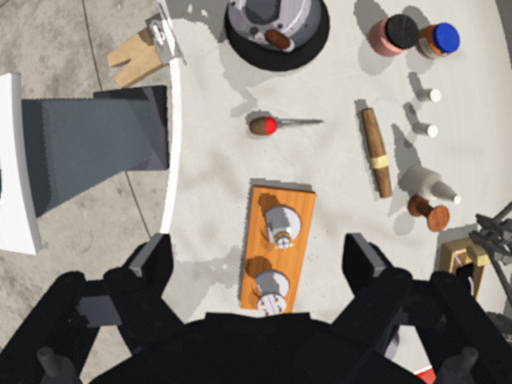

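```bash
python3 - <<'E'
from h import *
s=cv2.imread('pics/scene0.png');d=cv2.imread('pics/side0.png');w=cv2.imread('pics/wrist0.png')
Z=lambda im,x0,y0,x1,y1:cv2.resize(im[y0:y1,x0:x1],(400,300),interpolation=cv2.INTER_CUBIC)
a=np.vstack([np.hstack([Z(s,255,155,339,218),Z(s,190,220,290,295)]),np.hstack([Z(w,210,175,350,320),Z(d,225,210,309,273)])])
cv2.imwrite('pics/crop1.png',a)
b=np.hstack([Z(d,185,150,265,210),Z(w,210,0,350,105)])
cv2.imwrite('pics/crop2.png',b)
E
```

```text
(no output)
```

View pics/crop1.png

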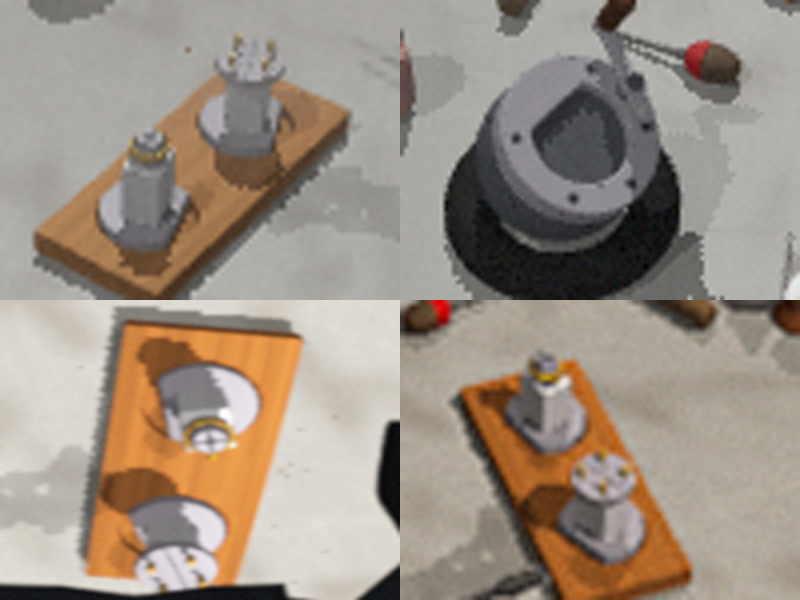

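View pics/crop2.png

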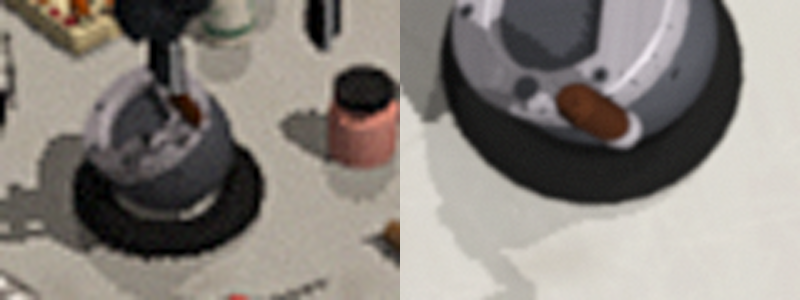

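```bash
cat >> h.py <<'E'
def tool_T(s):
    T=np.eye(4); T[:3,:3]=Ro.from_euler('xyz',s['tcp_rot']).as_matrix(); T[:3,3]=s['eef_pos']; return T
def wcloud(c,T):
    v,u=np.mgrid[:384,:512]; x=(u-c['cx']);y=(v-c['cy']); rr=np.hypot(x,y)+1e-9; th=rr/c['fx']
    z=c['range_z']; t=np.tan(th)*z
    P=np.stack([x/rr*t,y/rr*t,z],-1); M=T@c['T_tool_cam']
    W=P@M[:3,:3].T+M[:3,3]; W[(z==0)|(th>1.3)]=np.nan; return W
def wproj(c,T,X):
    M=np.linalg.inv(T@c['T_tool_cam']); p=M[:3,:3]@np.asarray(X)+M[:3,3]; rr=np.hypot(p[0],p[1]); th=np.arctan2(rr,p[2]); return c['cx']+p[0]/rr*th*c['fx'], c['cy']+p[1]/rr*th*c['fy']
E
python3 - <<'E'
from h import *
s=r.read_state(); T=tool_T(s)
Ws={'w':wcloud(load('wrist0'),T),'s':cloud(load('scene0')),'d':cloud(load('side0'))}
for k,(u,v) in {'w':(283,235),'s':(285,185),'d':(256,225)}.items(): print(k,Ws[k][v-1:v+2,u-1:u+2].reshape(-1,3).round(4)[[0,4,8]])
for k,(u,v) in {'w':(350,220),'s':(330,240),'d':(300,290)}.items():
    p=Ws[k][v-4:v+5,u-4:u+5].reshape(-1,3); print(k,'table',np.nanmean(p,0).round(4),np.nanstd(p[:,2]))
for k,im in [('w','wrist0'),('s','scene0'),('d','side0')]:
    I=cv2.imread('pics/'+im+'.png'); H=cv2.cvtColor(I,cv2.COLOR_BGR2HSV)
    W=Ws[k]; m=(W[...,2]>.008)&(W[...,2]<.019)&(H[...,1]>110)&(H[...,0]<22)&(W[...,0]>.3)&(W[...,0]<.8)&(W[...,1]<.05)&(W[...,1]>-.4)
    m=m.astype(np.uint8); n,l,st,ce=cv2.connectedComponentsWithStats(m); i=1+np.argmax(st[1:,4]); 
    P=W[l==i]; rc=cv2.minAreaRect((P[:,:2]*1000).astype(np.float32)); print(k,'board',rc,np.median(P[:,2]))
E
```

```text
w [[ 0.5775 -0.0718  0.064 ]
 [ 0.5788 -0.0736  0.0628]
 [ 0.5795 -0.0726  0.0678]]
s [[ 0.5803 -0.0746  0.0693]
 [ 0.5759 -0.0717  0.07  ]
 [ 0.5748 -0.0752  0.0647]]
d [[ 0.5744 -0.0874  0.0701]
 [ 0.5782 -0.0866  0.0636]
 [ 0.5811 -0.0877  0.0592]]
w table [ 6.783e-01 -8.100e-02  1.000e-04] 0.0007184316798468234
s table [ 0.4351 -0.052  -0.0318] 0.026401308009092864
d table [ 5.998e-01 -3.075e-01 -5.000e-04] 0.0020276350016840646
w board ((573.0134887695312, -128.11624145507812), (190.6591339111328, 79.98998260498047), 83.16612243652344) 0.01392509658582608
s board ((571.993408203125, -125.3372802734375), (190.4423370361328, 83.34356689453125), 83.40043640136719) 0.013653895015326668
d board ((571.3390502929688, -128.22332763671875), (194.56884765625, 82.43108367919922), 83.04525756835938) 0.013443914092713895
```

```bash
python3 - <<'E'
from h import *
s=r.read_state(); T=tool_T(s)
W=wcloud(load('wrist0'),T)
I=cv2.imread('pics/wrist0.png')
c0=np.array([.5787,-.0804])
dd=np.hypot(W[...,0]-c0[0],W[...,1]-c0[1])
for lo,hi in [(.0165,.0215)]:
    m=(W[...,2]>lo)&(W[...,2]<hi)&(dd<.032)
    P=W[m]; a=np.degrees(np.arctan2(P[:,1]-c0[1],P[:,0]-c0[0])); q=dd[m]
    for k in range(-180,180,15):
        j=(a>=k)&(a<k+15); print(k+7,j.sum(),np.round(np.sort(q[j])[-3:]*1000,1))
# rectified top-down map of image at z=.019
S=1000*8
N=480; g=np.zeros((N,N,3),np.uint8)
xs=c0[0]+(np.arange(N)-N/2)/6000; ys=c0[1]-(np.arange(N)-N/2)/6000
c=load('wrist0'); mp=np.array([[wproj(c,T,(x,y,.019)) for x in xs] for y in ys],np.float32)
cv2.imwrite('pics/rect0.png',cv2.remap(I,mp[...,0],mp[...,1],cv2.INTER_CUBIC))
E
```

```text
-173 10 [14.5 15.6 15.9]
-158 12 [16.1 16.4 17. ]
-143 14 [17.5 17.8 19. ]
-128 18 [21.8 22.4 24.7]
-113 13 [24.4 25.3 25.5]
-98 0 []
-83 0 []
-68 0 []
-53 3 [24.  24.7 24.9]
-38 21 [24.9 24.9 24.9]
-23 31 [24.7 25.3 26. ]
-8 35 [24.7 24.8 25.4]
7 35 [24.8 24.9 25.2]
22 38 [24.7 25.2 25.5]
37 37 [24.9 25.3 25.4]
52 34 [25.2 25.5 26. ]
67 38 [26.  26.1 26.2]
82 44 [25.8 25.8 25.9]
97 45 [25.5 25.6 25.7]
112 41 [25.5 25.6 25.6]
127 39 [25.3 25.5 25.7]
142 28 [23.7 24.7 24.9]
157 17 [18.9 19.4 21.1]
172 13 [16.9 17.1 17.3]
```

View pics/rect0.png

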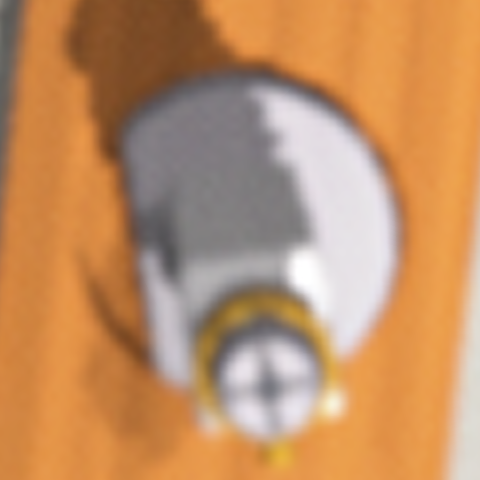

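```bash
python3 - <<'E'
from h import *
s=r.read_state(); T=tool_T(s)
Ws={'w':wcloud(load('wrist0'),T),'s':cloud(load('scene0')),'d':cloud(load('side0'))}
for k,(u,v) in {'w':(255,20),'s':(231,262),'d':(215,180)}.items(): print(k,Ws[k][v,u])
# pad: black pts z .015-.024
for k,im in [('w','wrist0'),('s','scene0'),('d','side0')]:
    I=cv2.imread('pics/'+im+'.png').max(2); W=Ws[k]
    m=(np.abs(W[...,2]-.022)<.004)&(I<60)&(np.hypot(W[...,0]-.57,W[...,1]-.17)<.13)
    P=W[m]; 
    if len(P)<20: print(k,len(P)); continue
    (cx,cy),rad=cv2.minEnclosingCircle((P[:,:2]).astype(np.float32)); print(k,len(P),cx,cy,rad)
E
```

```text
w [0.54689671 0.16062662 0.06779157]
s [0.55177757 0.19970971 0.07055132]
d [0.54664232 0.13766113 0.08233612]
w 1850 0.5734834671020508 0.1757889986038208 0.06157486513257027
s 609 0.569657027721405 0.1831066906452179 0.062419865280389786
d 222 0.5697778463363647 0.17318575084209442 0.06299667805433273
```

>>> servo_tool([
  [3,-2,0,0,0,0,0],
  [3,-2,0,0,0,0,0],
  [3,-2,0,0,0,0,0],
  [3,-2,0,0,0,0,0],
  [0,0,0,0,0,0,0],
  [0,0,0,0,0,0,0],
])

```text
time: 0.75
eef_pos: [0.4697, 0.1204, 0.2312]
tcp_rot: [3.141, 0.001, 1.572]
wrist_force: [0.8, 0.5, -0.5]
gripper_width: 0.0854
```

```bash
python3 - <<'E'
from h import *
s=r.read_state(); T=tool_T(s); print(s['time'],s['eef_pos'],s['tcp_rot'],np.abs(s['qvel']).max())
np.save('pics/T1.npy',T); c=cap('wrist','wrist1'); cap('scene','scene1'); cap('side','side1')
W=wcloud(c,T); I=c['img']
cv2.imwrite('pics/w1.png',cv2.resize(I[:,:,::-1],(768,576),interpolation=cv2.INTER_CUBIC))
E
```

```text
0.75 [0.46971917 0.12036531 0.23124199] [3.14128874e+00 5.18696823e-04 1.57243234e+00] 0.030595032702720844
```

View pics/w1.png

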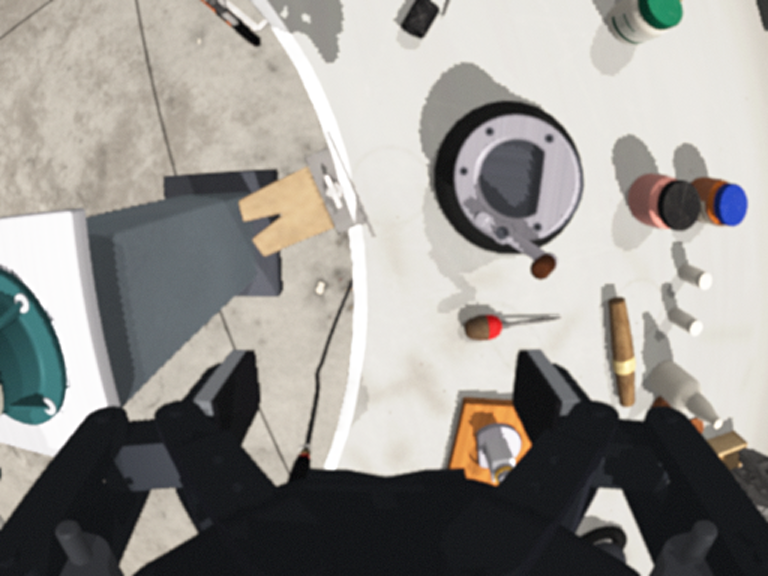

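View pics/side1.png

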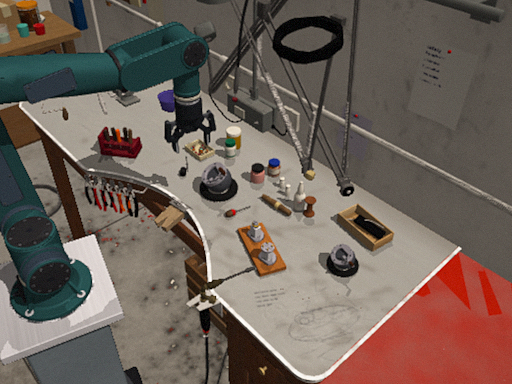

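```bash
cat > vise.py <<'E'
from h import *
def analyse(W,I,tag):
    reg=(np.hypot(W[...,0]-.55,W[...,1]-.175)<.09)&(W[...,2]>.03)
    P=W[reg]; rng=np.random.default_rng(0); best=None
    for _ in range(1500):
        p=P[rng.choice(len(P),3,False)]; n=np.cross(p[1]-p[0],p[2]-p[0]); l=np.linalg.norm(n)
        if l<1e-5: continue
        n/=l; n*=np.sign(n[2]); 
        if abs(np.degrees(np.arccos(n[2]))-30)>8: continue
        k=(np.abs((P-p[0])@n)<.0015).sum()
        if best is None or k>best[0]: best=(k,n,p[0])
    k,n,p0=best
    for _ in range(5):
        q=P[np.abs((P-p0)@n)<.002]; p0=q.mean(0); n=np.linalg.svd(q-p0)[2][2]; n*=np.sign(n[2])
    print(tag,'n',n.round(4),'tilt',np.degrees(np.arccos(n[2])),'az',np.degrees(np.arctan2(n[1],n[0])),'N',len(q))
    return n,p0,q,reg
if __name__=='__main__':
    T=np.load('pics/T1.npy'); c=load('wrist1'); W=wcloud(c,T)
    n,p0,q,reg=analyse(W,c['img'],'w')
    for nm in ['scene1','side1']:
        cc=load(nm); WW=cloud(cc); 
        nn,pp,_,_=analyse(WW,cc['img'],nm); print(' offset vs wrist plane',(pp-p0)@n, 'p0',p0)
    # plane coords
    ex=-(n-np.array([0,0,1])*0); ex=np.array([0,0,1.])-n*n[2]; ex/=np.linalg.norm(ex); ey=np.cross(n,ex)
    d=(W-p0)@n; X=(W-p0)@ex; Y=(W-p0)@ey
    on=reg&(np.abs(d)<.0025)
    xy=np.stack([X[on],Y[on]],1)
    (cx,cy),rad=cv2.minEnclosingCircle((xy*1000).astype(np.float32)); print('rim circle',cx,cy,rad)
    fl=reg&(d<-.006)&(d>-.010)&(np.hypot(X-cx/1000,Y-cy/1000)<.03); print('floor d',np.median(d[fl]),fl.sum())
    np.savez('pics/frame.npz',n=n,p0=p0,ex=ex,ey=ey)
    # rectified image in plane of rim
    for off,nmx in [(0,'rim'),(-.008,'floor'),(.0095,'lev')]:
        N=480; xs=(np.arange(N)-N/2)/4000
        o=p0+ex*cx/1000+ey*cy/1000+n*off
        mp=np.array([[wproj(c,T,o+ex*(-a)+ey*(-b)) for b in xs] for a in xs],np.float32)
        # image up=+ex, image right = -ey
        cv2.imwrite('pics/rect_%s.png'%nmx,cv2.remap(c['img'][:,:,::-1].copy(),mp[...,0],mp[...,1],cv2.INTER_CUBIC))
    print('centre',p0+ex*cx/1000+ey*cy/1000,'floor pt',p0+ex*cx/1000+ey*cy/1000-.008*n)
E
python3 vise.py; python3 -c "
import cv2,numpy as np
cv2.imwrite('pics/rect1.png',cv2.resize(np.hstack([cv2.imread('pics/rect_%s.png'%k) for k in ['rim','floor']]),(800,400)))"
```

```text
w n [-0.4975  0.0498  0.8661] tilt 29.996899640925623 az 174.28286597719136 N 3198
scene1 n [-0.4955  0.0611  0.8665] tilt 29.947803351010343 az 172.97530097640222 N 630
 offset vs wrist plane 0.0005338989797971494 p0 [0.55921254 0.18343788 0.08100417]
side1 n [-0.3726 -0.0495  0.9267] tilt 22.079998203297155 az -172.42849606694395 N 107
 offset vs wrist plane -0.00401712107522306 p0 [0.55921254 0.18343788 0.08100417]
rim circle -4.33991813659668 -4.311611652374268 44.48817825317383
floor d -0.007822372793076939 1807
centre [0.55504312 0.17952214 0.07883442] floor pt [0.55902285 0.17912371 0.071906  ]
```

View pics/rect1.png

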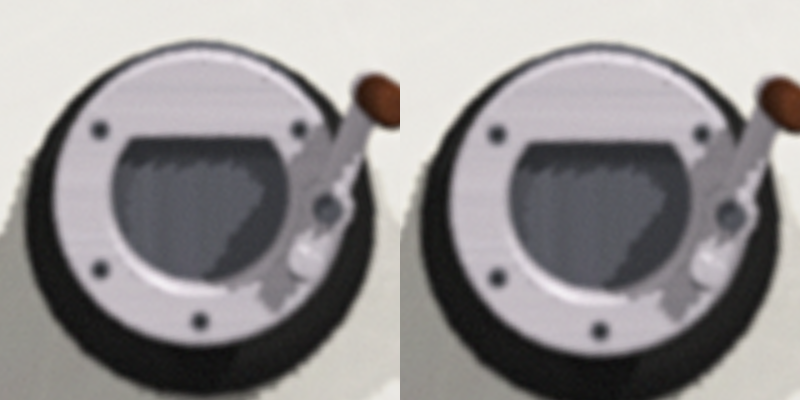

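```bash
python3 - <<'E'
from h import *
g=cv2.cvtColor(cv2.imread('pics/rect_rim.png'),cv2.COLOR_BGR2GRAY).astype(float)
g=cv2.GaussianBlur(g,(0,0),1.5)
# radial: outermost bright->dark edge for head outer circle; inner recess edge: from center outward first dark->bright > 150
def radial(a,r0,r1,fn):
    rr=np.arange(r0,r1,.25); x=240+rr*np.cos(a); y=240-rr*np.sin(a)
    v=cv2.remap(g.astype(np.float32),x.astype(np.float32)[None],y.astype(np.float32)[None],1)[0]
    d=np.gradient(v)
    i=fn(d); return x[i],y[i],rr[i]/4,d[i]
inn=[];out=[]
for k in range(0,360,10):
    a=np.radians(k)
    x,y,q,d=radial(a,60,130,np.argmax); inn.append((k,x,y,q,d))
    x,y,q,d=radial(a,150,200,np.argmin); out.append((k,x,y,q,d))
for i,o in zip(inn,out): print(i[0],'in %.1f (%.1f)  out %.1f (%.1f)'%(i[3],i[4],o[3],o[4]))
def fit(p):
    p=np.array(p); A=np.c_[2*p,np.ones(len(p))]; s=np.linalg.lstsq(A,(p**2).sum(1),rcond=None)[0]; return s[:2],np.sqrt(s[2]+s[0]**2+s[1]**2)
p=[(x,y) for k,x,y,q,d in out if d<-4 and not(300<k or k<60)]
c,R=fit(p); print('outer',(c-240)/4*[1,-1],R/4)
p=[(x,y) for k,x,y,q,d in inn if 140<=k<=290]
c,R=fit(p); print('inner',(c-240)/4*[1,-1],R/4)
# flat
ys=[];
for x in range(190,300,10):
    col=g[140:190,x]; ys.append(140+np.argmin(np.gradient(col)))
print('flat y mm', [(240-y)/4 for y in ys])
E
```

```text
0 in 26.6 (1.8)  out 45.6 (-3.4)
10 in 27.1 (1.7)  out 48.0 (-3.4)
20 in 27.2 (1.7)  out 44.6 (-0.2)
30 in 27.6 (3.4)  out 43.9 (-2.0)
40 in 27.9 (3.4)  out 45.0 (-4.8)
50 in 25.1 (3.0)  out 45.1 (-4.6)
60 in 22.3 (3.1)  out 44.9 (-4.1)
70 in 20.4 (3.2)  out 44.8 (-3.2)
80 in 19.4 (3.2)  out 45.2 (-3.3)
90 in 19.1 (3.6)  out 45.6 (-3.0)
100 in 19.7 (3.5)  out 45.4 (-3.3)
110 in 20.3 (3.2)  out 45.1 (-3.3)
120 in 22.1 (2.9)  out 44.9 (-3.8)
130 in 24.6 (2.9)  out 45.1 (-4.3)
140 in 27.9 (3.4)  out 44.6 (-4.5)
150 in 27.6 (3.4)  out 44.6 (-4.0)
160 in 27.8 (2.7)  out 44.6 (-3.7)
170 in 27.1 (2.7)  out 44.1 (-4.0)
180 in 26.6 (2.6)  out 43.8 (-3.6)
190 in 26.3 (2.8)  out 43.8 (-3.9)
200 in 25.9 (3.2)  out 43.8 (-3.9)
210 in 25.9 (2.9)  out 43.6 (-3.6)
220 in 25.1 (2.9)  out 43.6 (-3.7)
230 in 25.1 (3.1)  out 43.6 (-3.8)
240 in 24.7 (3.1)  out 43.6 (-3.8)
250 in 25.0 (3.2)  out 43.4 (-3.5)
260 in 24.5 (2.9)  out 43.6 (-3.8)
270 in 24.6 (2.9)  out 43.1 (-3.4)
280 in 25.8 (2.9)  out 43.6 (-3.4)
290 in 25.0 (1.7)  out 43.4 (-3.4)
300 in 24.9 (1.7)  out 43.4 (-3.3)
310 in 25.1 (1.7)  out 43.6 (-3.4)
320 in 24.8 (1.7)  out 43.2 (-3.2)
330 in 25.6 (1.8)  out 43.6 (-2.9)
340 in 25.8 (1.7)  out 43.8 (-2.7)
350 in 26.2 (1.6)  out 44.6 (-3.1)
outer [-0.12203729  1.54722839] 43.673217343510466
inner [0.3923867  2.20724799] 27.086988629248932
flat y mm [np.float64(19.25), np.float64(19.25), np.float64(19.25), np.float64(19.25), np.float64(19.25), np.float64(19.0), np.float64(19.25), np.float64(19.25), np.float64(19.25), np.float64(19.25), np.float64(19.0)]
```

```bash
cat >> h.py <<'E'
def delta(pos,R,s=None):
    s=s or r.read_state(); T=tool_T(s); A=T[:3,:3]
    d=A.T@(np.asarray(pos)-T[:3,3])*100; w=Ro.from_matrix(A.T@R).as_rotvec(degrees=True)/5
    print('t',round(s['time'],2),'q',np.round(s['qpos'],3),'F',np.round(s['wrist_force'],1),'w',round(float(s['gripper_width']),4)); print(' shift cm',d.round(2),'turn5',w.round(2)); return d,w
def Rtool(z,y):
    z=np.array(z,float);z/=np.linalg.norm(z); y=np.array(y,float); y-=z*(y@z); y/=np.linalg.norm(y); return np.stack([np.cross(y,z),y,z],1)
def down(azdeg):
    a=np.radians(azdeg); return Rtool([0,0,-1],[np.cos(a),np.sin(a),0])
E
python3 - <<'E'
from h import *
delta([.578,-.0802,.13],down(7.4))
E
```

```text
t 0.9 q [ 0.132 -0.057  1.518 -0.     1.682  0.133] F [ 0.2 -0.8 -0.8] w 0.0854
 shift cm [-19.92  10.78  10.11] turn5 [-0.    0.   -1.49]
```

>>> servo_tool([
  [-3.3,1.8,0,0,0,0,0.35],
  [-3.3,1.8,0,0,0,0,0.35],
  [-3.3,1.8,1,0,0,0,0.35],
  [-3.3,1.8,3,0,0,0,0.35],
  [-3.3,1.8,3,0,0,0,0.35],
  [-3.4,1.8,3,0,0,0,0.35],
  [0,0,0,0,0,-0.75,0.35],
  [0,0,0,0,0,-0.75,0.35],
  [0,0,0,0,0,0,0.35],
])

```text
time: 1.8
eef_pos: [0.578, -0.0808, 0.1302]
tcp_rot: [-3.14, -0.0, 1.699]
wrist_force: [0.3, -0.6, 1.4]
gripper_width: 0.0556
```

```bash
python3 - <<'E'
from h import *
s=r.read_state(); T=tool_T(s); np.save('pics/T2.npy',T)
c=cap('wrist','wrist2'); I=c['img'][:,:,::-1].copy()
delta([.578,-.0802,.13],down(7.4),s)
c0=np.array([.578,-.0802]); out=[]
for z in (.019,.069):
    N=400; g=(np.arange(N)-N/2)/5000
    mp=np.array([[wproj(c,T,(c0[0]+x,c0[1]-y,z)) for x in g] for y in g],np.float32); out.append(cv2.remap(I,mp[...,0],mp[...,1],cv2.INTER_CUBIC))
cv2.imwrite('pics/rect2.png',np.hstack(out)); cv2.imwrite('pics/w2.png',cv2.resize(I,(768,576)))
E
```

```text
t 1.8 q [-0.236  0.203  1.442 -0.     1.498 -0.364] F [ 0.3 -0.6  1.4] w 0.0556
 shift cm [0.05 0.01 0.02] turn5 [-0.02 -0.01 -0.01]
```

View pics/rect2.png

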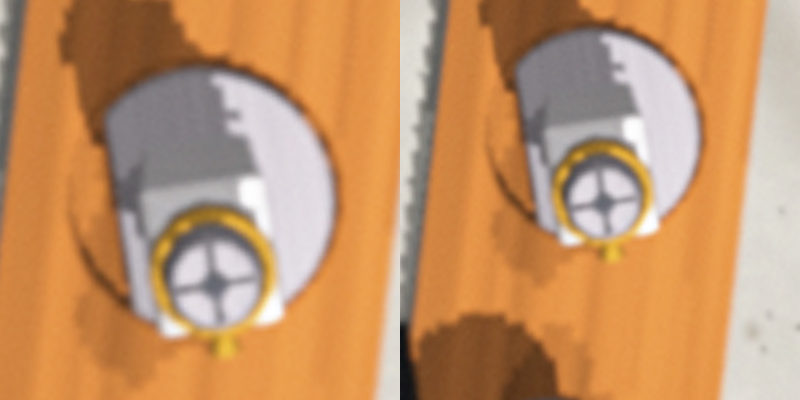

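View pics/w2.png

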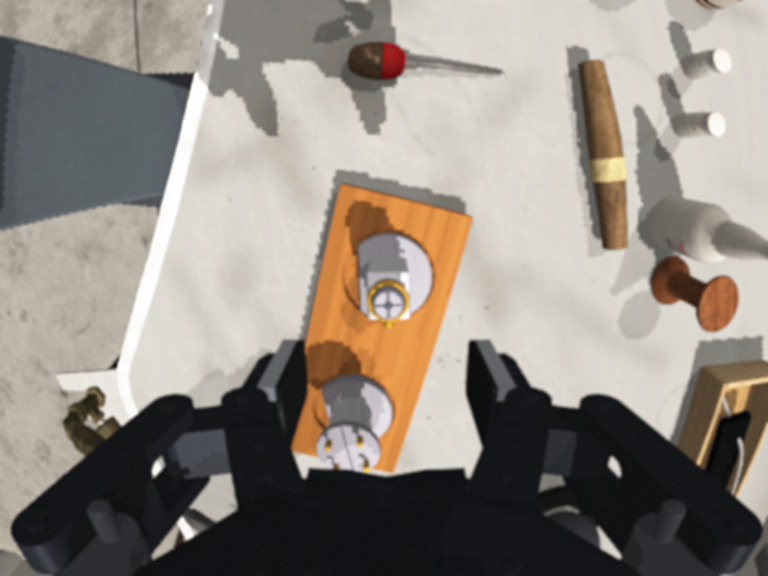

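>>> servo_tool([
  [0,0.06,2.5,0,0,-0.5,0.35],
  [0,0,3,0,0,0,0.35],
  [0,0,3,0,0,0,0.35],
  [0,0,2.1,0,0,0,0.35],
  [0,0,0,0,0,0,0.35],
  [0,0,0,0,0,0,0.8],
  [0,0,0,0,0,0,0.8],
  [0,0,0,0,0,0,0.8],
  [0,0,0,0,0,0,0.8],
  [0,0,0,0,0,0,0.8],
], grip_force=30)

```text
time: 2.85
eef_pos: [0.5802, -0.0794, 0.0277]
tcp_rot: [3.138, 0.002, 1.745]
wrist_force: [-0.2, -0.0, 6.5]
gripper_width: 0.0215
```

```bash
python3 - <<'E'
from h import *
delta([.5786,-.0806,.024],down(10)); print(r.read_state()['eef_pos'],r.read_state()['ft_torque'])
E
```

```text
t 2.85 q [-0.233  0.286  1.555 -0.     1.295 -0.407] F [-0.2 -0.   6.5] w 0.0215
 shift cm [-0.09 -0.18  0.37] turn5 [ 0.05  0.02 -0.  ]
[ 0.58016144 -0.07938845  0.02773807] [-0.0560558  0.1311058 -0.0384598]
```

>>> servo_tool([
  [0,0,-0.3,0,0,0,0.8],
  [0,0,0,0,0,0,0.8],
  [0,0,0,0,0,-1,0.8],
  [0,0,0,0,0,-1,0.8],
  [0,0,0,0,0,-1,0.8],
  [0,0,0,0,0,-1,0.8],
])

```text
time: 3.45
eef_pos: [0.5782, -0.0791, 0.0278]
tcp_rot: [-3.141, -0.0, 2.098]
wrist_force: [-0.5, -0.3, -1.0]
gripper_width: 0.0213
```

```bash
python3 - <<'E'
from h import *
delta([.5786,-.0806,.027],down(30)); print(r.read_state()['eef_pos'],r.read_state()['ft_torque'])
E
```

```text
t 3.45 q [-0.233  0.286  1.556 -0.     1.301 -0.76 ] F [-0.5 -0.3 -1. ] w 0.0213
 shift cm [-0.15 -0.05  0.08] turn5 [-0.01 -0.    0.04]
[ 0.57824499 -0.07906725  0.02784289] [-0.12409468 -0.01884025  0.0180504 ]
```

>>> servo_tool([
  [0,0,0,0,0,-1,0.8],
  [0,0,0,0,0,-1,0.8],
  [0,0,0,0,0,-1,0.8],
  [0,0,0,0,0,-1,0.8],
  [0,0,0,0,0,-1,0.8],
  [0,0,0,0,0,-1,0.8],
  [0,0,0,0,0,-1,0.8],
  [0,0,0,0,0,-1,0.8],
  [0,0,0,0,0,-1,0.8],
  [0,0,0,0,0,-1,0.8],
])

```text
time: 4.45
eef_pos: [0.5784, -0.079, 0.0278]
tcp_rot: [-3.141, -0.001, 2.971]
wrist_force: [-0.1, -0.3, -0.9]
gripper_width: 0.0216
```

>>> servo_tool([
  [0,0,0,0,0,-1,0.8],
  [0,0,0,0,0,-1,0.8],
  [0,0,0,0,0,-1,0.8],
  [0,0,0,0,0,-1,0.8],
  [0,0,0,0,0,-1,0.8],
  [0,0,0,0,0,-1,0.8],
  [0,0,0,0,0,-1,0.8],
  [0,0,0,0,0,-1,0.8],
  [0,0,0,0,0,-1,0.8],
  [0,0,0,0,0,0,0.8],
])

```text
time: 5.45
eef_pos: [0.5783, -0.079, 0.0278]
tcp_rot: [3.141, -0.001, -2.531]
wrist_force: [0.3, -1.5, -1.9]
gripper_width: 0.0215
```

```bash
python3 - <<'E'
from h import *
delta([.5786,-.0806,.024],down(125)); print(r.read_state()['eef_pos'],r.read_state()['ft_torque'])
c=cap('wrist','wrist3');cap('scene','scene3');I=cv2.imread('pics/scene3.png')
cv2.imwrite('pics/c3.png',np.hstack([cv2.resize(I[140:230,240:360],(400,300)),cv2.resize(c['img'][100:384,80:460,::-1],(400,300))]))
E
```

```text
t 5.45 q [-0.233  0.286  1.556 -0.     1.301 -2.414] F [ 0.3 -1.5 -1.9] w 0.0215
 shift cm [ 0.06 -0.15  0.38] turn5 [ 0.   -0.01 -0.  ]
[ 0.57827056 -0.0790317   0.02782006] [-0.15688961  0.03282464  0.0374589 ]
```

View pics/c3.png

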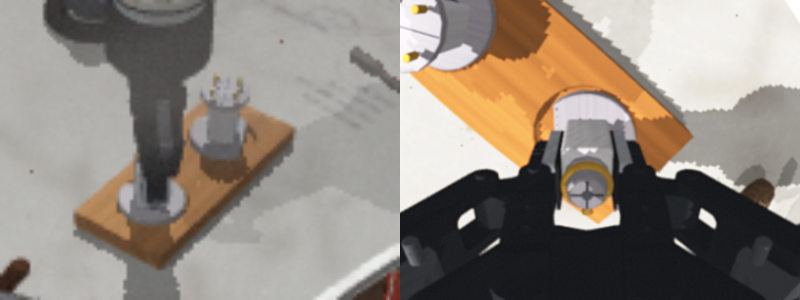

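>>> servo_tool([
  [0,0,0.35,0,0,0,0.8],
  [0,0,0,0,0,0,0.8],
  [0,0,0,0,0,0,0.35],
  [0,0,0,0,0,0,0.35],
  [0,0,0,0,0,0,0.35],
  [0,0,-0.3,0,0,0,0.35],
  [0,0,0,0,0,1,0.35],
  [0,0,0,0,0,1,0.35],
  [0,0,0,0,0,1,0.35],
  [0,0,0,0,0,1,0.35],
  [0,0,0,0,0,1,0.35],
  [0,0,0,0,0,1,0.35],
])

```text
time: 6.75
eef_pos: [0.5786, -0.0789, 0.0277]
tcp_rot: [3.141, -0.0, -3.058]
wrist_force: [0.4, 0.5, 0.7]
gripper_width: 0.0554
```

```bash
python3 - <<'E'
from h import *
delta([.5786,-.0806,.024],down(95)); 
E
```

```text
t 6.75 q [-0.233  0.286  1.556  0.     1.3   -1.887] F [0.4 0.5 0.7] w 0.0554
 shift cm [ 0.01 -0.17  0.37] turn5 [ 0.   -0.   -0.04]
```

>>> servo_tool([
  [0,0,0,0,0,1,0.35],
  [0,0,0,0,0,1,0.35],
  [0,0,0,0,0,1,0.35],
  [0,0,0,0,0,1,0.35],
  [0,0,0,0,0,1,0.35],
  [0,0,0,0,0,1,0.35],
  [0,0,0,0,0,1,0.35],
  [0,0,0,0,0,1,0.35],
  [0,0,0,0,0,1,0.35],
  [0,0,0,0,0,1,0.35],
])

```text
time: 7.75
eef_pos: [0.5786, -0.0788, 0.0277]
tcp_rot: [-3.142, -0.0, 2.352]
wrist_force: [0.4, -0.6, -0.0]
gripper_width: 0.0557
```

>>> servo_tool([
  [0,0,0,0,0,1,0.35],
  [0,0,0,0,0,1,0.35],
  [0,0,0,0,0,1,0.35],
  [0,0,0,0,0,1,0.35],
  [0,0,0,0,0,1,0.35],
  [0,0,0,0,0,1,0.35],
  [0,0,0,0,0,1,0.35],
  [0,0,0,0,0,1,0.35],
  [0,0,0,0,0,1,0.35],
  [0,0,0,0,0,1,0.35],
])

```text
time: 8.75
eef_pos: [0.5786, -0.0789, 0.0277]
tcp_rot: [-3.141, -0.0, 1.48]
wrist_force: [-0.2, -0.1, 0.6]
gripper_width: 0.0557
```

>>> servo_tool([
  [0,0,0,0,0,1,0.35],
  [0,0,0,0,0,1,0.35],
  [0,0,0,0,0,1,0.35],
  [0,0,0,0,0,1,0.35],
  [0,0,0,0,0,1,0.35],
  [0,0,0,0,0,1,0.35],
  [0,0,0,0,0,1,0.35],
  [0,0,0,0,0,1,0.35],
  [0,0,0,0,0,1,0.35],
  [0,0,0,0,0,1,0.35],
  [0,0,0,0,0,0,0.35],
])

```text
time: 9.85
eef_pos: [0.5786, -0.0789, 0.0277]
tcp_rot: [-3.141, 0.0, 0.611]
wrist_force: [0.4, -0.2, -0.4]
gripper_width: 0.0555
```

```bash
python3 - <<'E'
from h import *
delta([.5786,-.0806,.024],down(-55)); 
s=r.read_state(); T=tool_T(s)
c=cap('wrist','wrist4'); I=c['img'][:,:,::-1].copy(); c0=np.array([.5786,-.0806]); out=[]
for z in (.019,.069):
    N=400; g=(np.arange(N)-N/2)/5000
    mp=np.array([[wproj(c,T,(c0[0]+x,c0[1]-y,z)) for x in g] for y in g],np.float32); out.append(cv2.remap(I,mp[...,0],mp[...,1],cv2.INTER_CUBIC))
cv2.imwrite('pics/rect4.png',np.hstack(out))
E
```

```text
t 9.85 q [-0.233  0.286  1.556  0.     1.3    0.727] F [ 0.4 -0.2 -0.4] w 0.0555
 shift cm [-0.1   0.14  0.37] turn5 [-0.  0.  0.]
```

View pics/rect4.png

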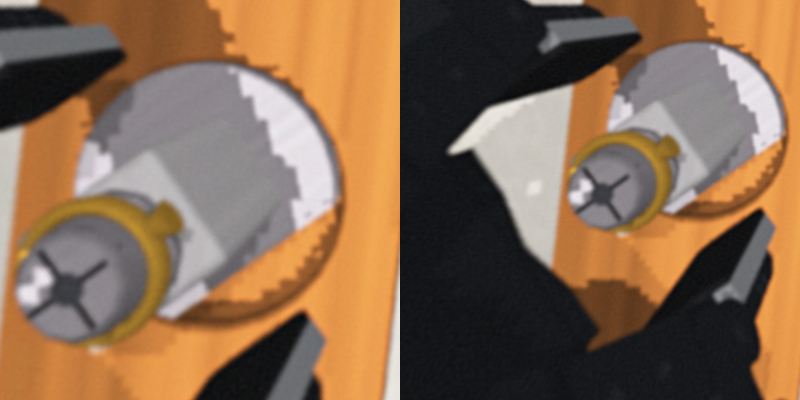

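>>> servo_tool([
  [0.08,0.02,0.2,0,0,0,0.35],
  [0,0,0,0,0,0,0.8],
  [0,0,0,0,0,0,0.8],
  [0,0,0,0,0,0,0.8],
  [0,0,0,0,0,0,0.8],
  [0,0,0,0,0,0,0.8],
], grip_force=50)

```text
time: 10.5
eef_pos: [0.5795, -0.0787, 0.0259]
tcp_rot: [3.141, -0.0, 0.611]
wrist_force: [0.1, -0.9, -0.3]
gripper_width: 0.0215
```

```bash
python3 - <<'E'
from h import *
f=dict(np.load('pics/frame.npz')); n,ex,ey=f['n'],f['ex'],f['ey']
floor=np.array([.55902,.17912,.07191])+.0012*ex
print('seat',floor.round(4),'ex',ex.round(3),'ey',ey.round(3))
R=Rtool(-n,ex)
h=.0257-.009   # TCP height above underside
print('home TCP',(floor+n*h).round(4))
pre=floor+n*(h+.09); print('pre TCP',pre.round(4)); delta([.579,-.0786,.0252],down(-55))
delta(pre,R)
E
```

```text
seat [0.5601 0.179  0.0725] ex [ 0.862 -0.086  0.5  ] ey [0.1   0.995 0.   ]
home TCP [0.5517 0.1798 0.087 ]
pre TCP [0.507  0.1843 0.1649]
t 10.5 q [-0.232  0.289  1.556 -0.     1.296  0.728] F [ 0.1 -0.9 -0.3] w 0.0215
 shift cm [-0.03 -0.03  0.07] turn5 [ 0. -0.  0.]
t 10.5 q [-0.232  0.289  1.556 -0.     1.296  0.728] F [ 0.1 -0.9 -0.3] w 0.0215
 shift cm [  9.15 -25.7  -13.91] turn5 [-5.62  2.58 -9.62]
```

>>> servo_tool([
  [0,0,-2,0,0,0,0.8],
  [0,0,-4,0,0,0,0.8],
  [0,0,-4,0,0,0,0.8],
  [0,0,-4,0,0,0,0.8],
  [0.3,-0.7,-1,0,0,0,0.8],
  [1.3,-3.6,0,0,0,0,0.8],
  [1.3,-3.6,0,0,0,0,0.8],
  [1.3,-3.6,0,0,0,0,0.8],
  [1.3,-3.6,0,0,0,0,0.8],
  [1.3,-3.6,0,0,0,0,0.8],
  [1.3,-3.6,0,0,0,0,0.8],
  [1,-3.3,0,0,0,0,0.8],
])

```text
time: 11.7
eef_pos: [0.5053, 0.1851, 0.1738]
tcp_rot: [-3.14, 0.003, 0.612]
wrist_force: [0.4, 0.7, -2.0]
gripper_width: 0.0209
```

>>> servo_tool([
  [0,0,0,-0.46,0.21,-0.8,0.8],
  [0,0,0,-0.47,0.215,-0.8,0.8],
  [0,0,0,-0.47,0.215,-0.8,0.8],
  [0,0,0,-0.47,0.215,-0.8,0.8],
  [0,0,0,-0.47,0.215,-0.8,0.8],
  [0,0,0,-0.47,0.215,-0.8,0.8],
  [0,0,0,-0.47,0.215,-0.8,0.8],
  [0,0,0,-0.47,0.215,-0.8,0.8],
  [0,0,0,-0.47,0.215,-0.8,0.8],
  [0,0,0,-0.47,0.215,-0.8,0.8],
  [0,0,0,-0.47,0.215,-0.8,0.8],
  [0,0,0,-0.47,0.215,-0.8,0.8],
])

```text
time: 12.9
eef_pos: [0.5055, 0.1833, 0.1732]
tcp_rot: [2.62, 0.002, 1.472]
wrist_force: [0.9, -0.3, -2.3]
gripper_width: 0.0214
```

```bash
cat > seat.py <<'E'
from h import *
f=dict(np.load('pics/frame.npz')); n,ex,ey=f['n'],f['ex'],f['ey']
floor=np.array([.55902,.17912,.07191])+.0012*ex
Rs=Rtool(-n,ex); h=.0169
E
python3 - <<'E'
from seat import *
s=r.read_state(); T=tool_T(s); np.save('pics/T5.npy',T)
delta(floor+n*(h+.06),Rs,s)
c=cap('wrist','wrist5'); cap('scene','scene5'); cv2.imwrite('pics/w5.png',cv2.resize(c['img'][:,:,::-1],(768,576),interpolation=cv2.INTER_CUBIC))
E
```

```text
t 12.9 q [ 0.383 -0.218  1.86  -0.272  1.045  0.563] F [ 0.9 -0.3 -2.3] w 0.0214
 shift cm [ 0.12 -0.29  3.77] turn5 [-0.02  0.01  0.02]
```

View pics/w5.png

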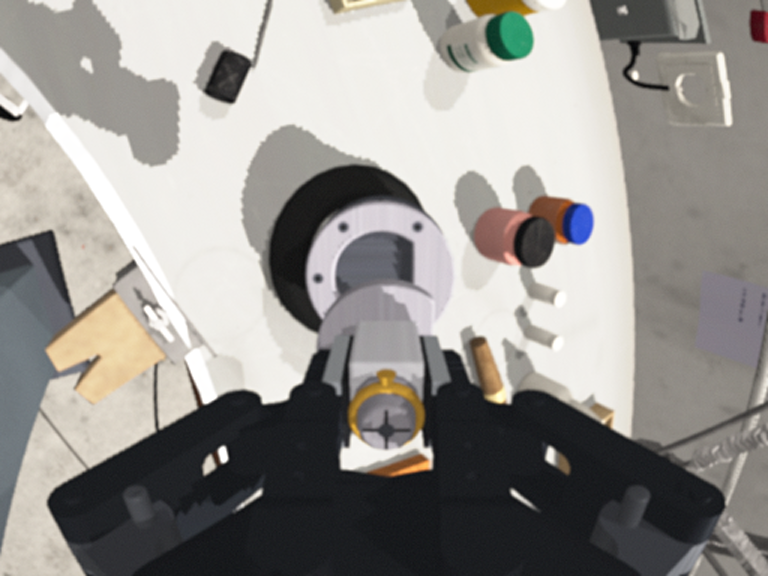

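View pics/scene5.png

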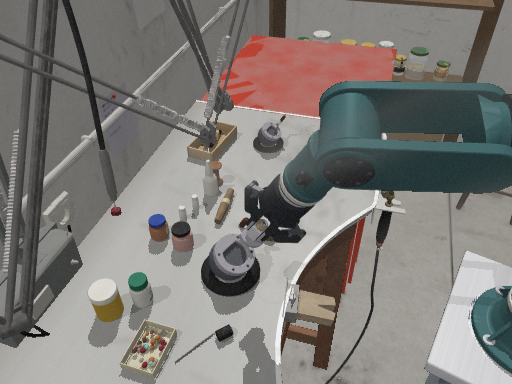

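```bash
cat > ov.py <<'E'
from seat import *
def wray(c,u,v):
    x,y=u-c['cx'],v-c['cy']; rr=np.hypot(x,y); th=rr/c['fx']; d=np.array([x/rr*np.sin(th),y/rr*np.sin(th),np.cos(th)])
    M=c['T_tool_cam']; return M[:3,3],M[:3,:3]@d
def dshape(rad,fl,N=400):
    a=np.linspace(-np.pi,np.pi,N); p=np.c_[rad*np.cos(a),rad*np.sin(a)]; p[:,0]=np.minimum(p[:,0],fl); return p
def draw(name,T,dx=0,out='ov',crop=(150,100,350,300)):
    c=load(name); I=cv2.resize(c['img'][:,:,::-1],None,fx=4,fy=4,interpolation=cv2.INTER_CUBIC)
    def poly(P,col):
        q=np.array([wproj(c,T,p) for p in P])*4+1.5; cv2.polylines(I,[q.round().astype(int)],False,col,1)
    poly([floor+.008*n+ex*a+ey*b for a,b in dshape(.0274,.0184)],(0,0,255))
    a=np.linspace(0,6.3,200); poly([floor+.008*n+ex*.044*np.cos(t)+ey*.044*np.sin(t) for t in a],(255,0,0))
    A=T[:3,:3]; 
    for hh,col,P in [(.010,(0,255,0),dshape(.026,.017)),(.046,(0,255,255),None),(.060,(255,255,0),dshape(.0085,.1))]:
        if P is None: P=[(.011,-.013),(.011,.013),(-.011,.013),(-.011,-.013),(.011,-.013)]
        # tool y=chuck x, tool x = chuck y
        poly([T[:3,3]+A@np.array([b+dx,a,h-hh]) for a,b in P],col)
    x0,y0,x1,y1=crop; cv2.imwrite('pics/'+out+'.png',I[y0*4:y1*4,x0*4:x1*4])
E
python3 - <<'E'
from ov import *
T=np.load('pics/T5.npy'); c=load('wrist5')
o,d=wray(c,386/1.5-.17,432/1.5-.17); t=(h-.060-o[2])/d[2]; print('mandrel top in tool',o+t*d)
draw('wrist5',T,0,'ov5',(190,120,340,270))
E
```

```text
mandrel top in tool [-1.46563621e-03 -8.80479064e-05 -4.31000000e-02]
```

View pics/ov5.png

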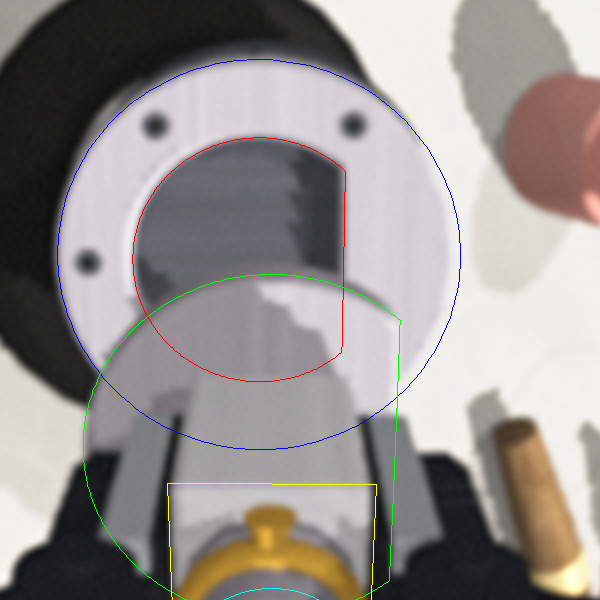

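>>> servo_tool([
  [0.15,-0.29,0,0,0,0,0.8],
  [0,0,2.5,0,0,0,0.8],
  [0,0,3,0,0,0,0.8],
  [0,0,2,0,0,0,0.8],
  [0,0,1,0,0,0,0.8],
  [0,0,0,0,0,0,0.8],
  [0,0,0,0,0,0,0.8],
])

```text
time: 13.7
eef_pos: [0.5474, 0.1809, 0.1014]
tcp_rot: [2.617, -0.001, 1.469]
wrist_force: [0.2, 0.2, -0.7]
gripper_width: 0.0212
```

```bash
python3 - <<'E'
from ov import *
s=r.read_state(); T=tool_T(s); np.save('pics/T6.npy',T)
delta(floor+n*h,Rs,s)
cap('wrist','wrist6'); draw('wrist6',T,0,'ov6',(190,170,340,320))
E
```

```text
t 13.7 q [ 0.342 -0.07   1.884 -0.286  0.866  0.579] F [ 0.2  0.2 -0.7] w 0.0212
 shift cm [-0.07 -0.34  1.45] turn5 [ 0.01  0.01 -0.03]
```

View pics/ov6.png

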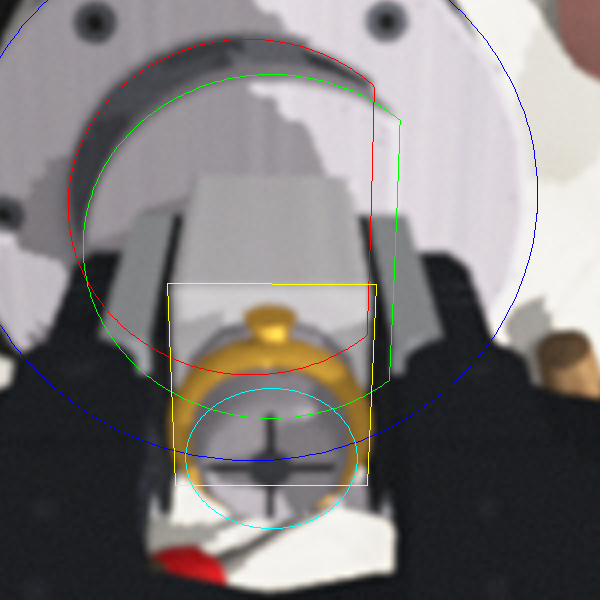

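>>> servo_tool([
  [-0.03,-0.34,0,0,0,0,0.8],
  [0,0,0.3,0,0,0,0.8],
  [0,0,0,0,0,0,0.8],
  [0,0,0,0,0,0,0.8],
])

```text
time: 14.15
eef_pos: [0.5456, 0.1806, 0.0967]
tcp_rot: [2.617, -0.0, 1.469]
wrist_force: [-0.8, -0.6, -2.1]
gripper_width: 0.0215
```

```bash
python3 - <<'E'
from ov import *
s=r.read_state(); T=tool_T(s); np.save('pics/T7.npy',T)
delta(floor+n*h,Rs,s)
cap('wrist','wrist7'); draw('wrist7',T,0,'ov7',(190,170,340,320))
E
```

```text
t 14.15 q [ 0.343 -0.069  1.893 -0.288  0.857  0.583] F [-0.8 -0.6 -2.1] w 0.0215
 shift cm [-0.01  0.05  1.14] turn5 [ 0.01  0.01 -0.02]
```

View pics/ov7.png

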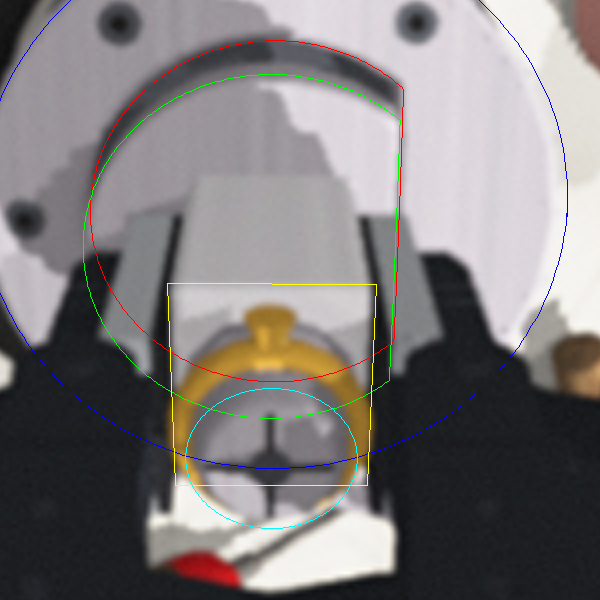

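>>> servo_tool([
  [0,0.04,0.3,0,0,0,0.8],
  [0,0,0.3,0,0,0,0.8],
  [0,0,0.2,0,0,0,0.8],
  [0,0,0,0,0,0,0.8],
])

```text
time: 14.6
eef_pos: [0.5498, 0.1799, 0.0891]
tcp_rot: [2.618, 0.0, 1.469]
wrist_force: [0.6, -0.2, -2.2]
gripper_width: 0.0215
```

```bash
python3 - <<'E'
from ov import *
delta(floor+n*h,Rs)
E
```

```text
t 14.6 q [ 0.338 -0.052  1.893 -0.29   0.841  0.584] F [ 0.6 -0.2 -2.2] w 0.0215
 shift cm [0.01 0.07 0.26] turn5 [-0.    0.01 -0.02]
```

>>> servo_tool([
  [0,0.04,0.15,0,0,0,0.8],
  [0,0,0.15,0,0,0,0.8],
  [0,0,0.05,0,0,0,0.8],
  [0,0,0,0,0,0,0.8],
])

```text
time: 15.0
eef_pos: [0.5521, 0.1799, 0.0875]
tcp_rot: [2.617, -0.0, 1.469]
wrist_force: [-4.1, -0.1, 2.0]
gripper_width: 0.0212
```

```bash
python3 - <<'E'
from ov import *
s=r.read_state(); T=tool_T(s)
delta(floor+n*h,Rs,s); print(n@s['wrist_force'])
c=cap('wrist','wrist8'); draw('wrist8',T,0,'ov8',(190,170,340,320))
W=wcloud(c,T); d=(W-floor)@n; X=(W-floor)@ex;Y=(W-floor)@ey
m=(Y>.006)&(Y<.025)&(np.hypot(X,Y)<.025)&(d<.02)&(X<.015); print('foot top height',np.median(d[m]),m.sum())
m=(Y>.029)&(np.hypot(X,Y)<.042)&(abs(d-.008)<.004); print('rim height',np.median(d[m]),m.sum())
E
```

```text
t 15.0 q [ 0.336 -0.046  1.891 -0.29   0.835  0.584] F [-4.1 -0.1  2. ] w 0.0212
 shift cm [-0.01 -0.05  0.01] turn5 [ 0.01  0.01 -0.02]
3.735479553837563
foot top height 0.010155943744761153 1822
rim height 0.008085541868794555 1938
```

View pics/ov8.png

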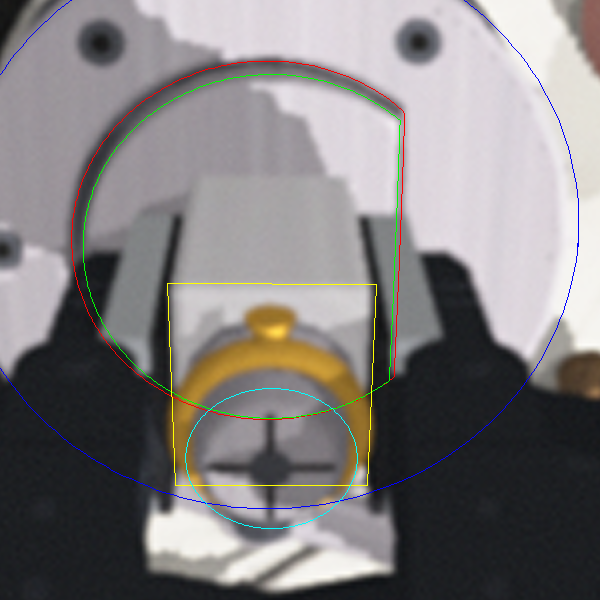

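>>> servo_tool([
  [0,0,0,0,0,0,0.4],
  [0,0,0,0,0,0,0.4],
  [0,0,0,0,0,0,0.4],
  [0,0,-2,0,0,0,0.4],
  [0,0,-3,0,0,0,0.4],
  [0,0,-3,0,0,0,0.4],
  [0,0,-3,0,0,0,0.4],
  [0,0,0,0,0,0,0.4],
])

```text
time: 15.85
eef_pos: [0.4988, 0.1868, 0.1881]
tcp_rot: [2.608, -0.005, 1.47]
wrist_force: [0.9, -0.1, 0.4]
gripper_width: 0.0513
```

```bash
python3 - <<'E'
from ov import *
s=r.read_state(); T=tool_T(s); np.save('pics/T9.npy',T)
delta(floor+n*h,Rs,s); print(T[:3,3])
c=cap('wrist','wrist9'); cap('scene','scene9')
cv2.imwrite('pics/w9.png',cv2.resize(c['img'][:,:,::-1],(768,576),interpolation=cv2.INTER_CUBIC))
W=wcloud(c,T); d=(W-floor)@n; X=(W-floor)@ex;Y=(W-floor)@ey
m=(Y>.012)&(np.hypot(X,Y)<.024)&(abs(d-.01)<.005)&(X<.015); print('foot top height',np.median(d[m]),m.sum()); q=W[m]; nn=np.linalg.svd(q-q.mean(0))[2][2]; print('tilt',np.degrees(np.arccos(abs(nn@n))))
I=c['img'].astype(int); kn=(I[...,0]>I[...,2]*1.6)&(I[...,0]<150)&(d>.015)&(d<.06)&(np.hypot(X,Y)<.1)&(np.hypot(X,Y)>.03); print('knob',kn.sum(),np.median(X[kn]),np.median(Y[kn]),np.percentile(d[kn],[5,95]))
top=kn&(d>.0475); print('knob top',top.sum(),X[top].mean(),Y[top].mean())
E
```

```text
t 15.85 q [ 0.398 -0.245  1.856 -0.277  1.067  0.577] F [ 0.9 -0.1  0.4] w 0.0513
 shift cm [-0.21 -0.54 11.4 ] turn5 [ 0.11 -0.05 -0.04]
[0.49875558 0.18676714 0.18810023]
foot top height 0.010052721119677078 407
tilt 5.76546461491348
knob 226 0.03167031142145941 -0.04532690689632213 [0.02876466 0.05070845]
knob top 95 0.0320886943244212 -0.04836438641578839
```

View pics/w9.png

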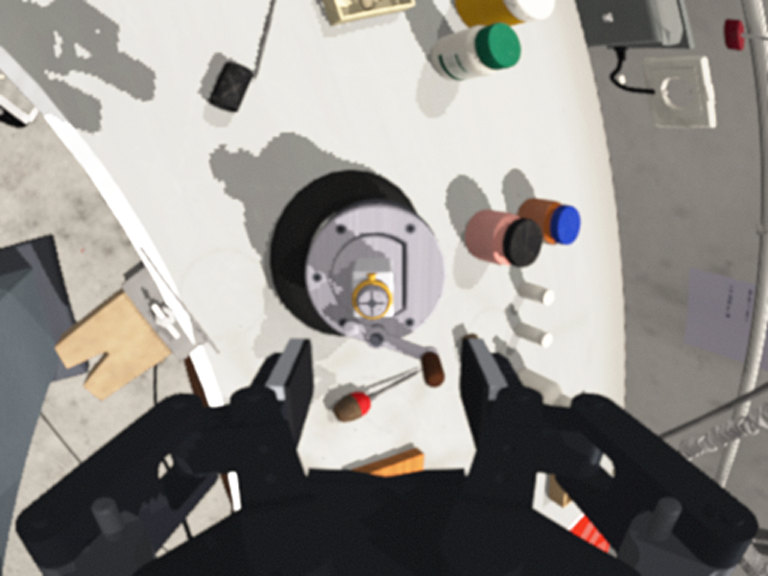

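View pics/scene9.png

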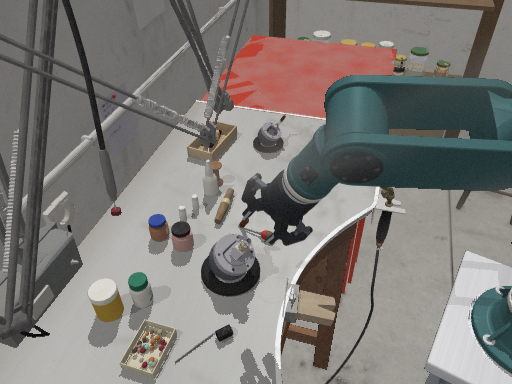

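```bash
cat > lev.py <<'E'
from seat import *
u=np.cos(np.radians(33.5))*ex+np.sin(np.radians(33.5))*ey
Rl=Rtool(-n,u)
def kp(th,hh=.025): return floor+n*hh+ex*.036*np.sin(th)+ey*(-.037-.036*np.cos(th))
E
python3 - <<'E'
from lev import *
s=r.read_state(); delta(kp(1.17,.10),Rl,s); print(kp(1.17).round(4),kp(0).round(4))
print('x',Rl[:,0],'y',Rl[:,1])
E
```

```text
t 15.95 q [ 0.397 -0.241  1.86  -0.277  1.067  0.577] F [-0.  -0.6  0.1] w 0.0512
 shift cm [-5.15  3.24  2.72] turn5 [ 0.03  0.01 -6.72]
[0.5711 0.1266 0.1107] [0.5403 0.1076 0.0942]
x [-0.39255923  0.87735564 -0.27594263] y [0.77357905 0.47724904 0.41690383]
```

>>> servo_tool([
  [-1.7,1.1,0.9,0,0,0,0.4],
  [-1.7,1.1,0.9,0,0,0,0.4],
  [-1.7,1.0,0.9,0,0,0,0.4],
  [0,0,0,0,0,-0.96,0.4],
  [0,0,0,0,0,-0.96,0.4],
  [0,0,0,0,0,-0.96,0.4],
  [0,0,0,0,0,-0.96,0.4],
  [0,0,0,0,0,-0.96,0.4],
  [0,0,0,0,0,-0.96,0.4],
  [0,0,0,0,0,-0.96,0.4],
  [0,0,0,0,0,0,0.4],
])

```text
time: 17.05
eef_pos: [0.5325, 0.13, 0.1721]
tcp_rot: [2.697, 0.28, 1.991]
wrist_force: [0.2, -0.2, 0.1]
gripper_width: 0.0514
```

```bash
python3 - <<'E'
from lev import *
s=r.read_state(); T=tool_T(s); delta(kp(1.17),Rl,s)
c=cap('wrist','wrist10'); W=wcloud(c,T); d=(W-floor)@n; X=(W-floor)@ex;Y=(W-floor)@ey
I=c['img'].astype(int); kn=(I[...,0]>I[...,2]*1.6)&(I[...,0]<150)&(d>.02)&(d<.06)&(np.hypot(X,Y)<.1)&(np.hypot(X,Y)>.03)
top=kn&(d>.0475); print('knob top',kn.sum(),top.sum(),X[top].mean(),Y[top].mean(),X[top].min(),X[top].max(),Y[top].min(),Y[top].max())
m=(np.hypot(X,Y)<.025)&(abs(d-.01)<.004)&(X<.015); q=W[m]; nn=np.linalg.svd(q-q.mean(0))[2][2]; print('foot',m.sum(),np.median(d[m]),'tilt',np.degrees(np.arccos(abs(nn@n))))
cv2.imwrite('pics/w10.png',cv2.resize(c['img'][:,:,::-1],(768,576),interpolation=cv2.INTER_CUBIC))
E
```

```text
t 17.05 q [ 0.234 -0.214  1.858 -0.196  1.01  -0.187] F [ 0.2 -0.2  0.1] w 0.0514
 shift cm [-0.12  0.29  7.25] turn5 [-0.04  0.   -0.  ]
knob top 319 190 0.03208950627755034 -0.049171843796342214 0.026745001306069487 0.03816386658223113 -0.054096639246493744 -0.04450687067629253
foot 1448 0.010010792773604268 tilt 0.24393781291983194
```

View pics/w10.png

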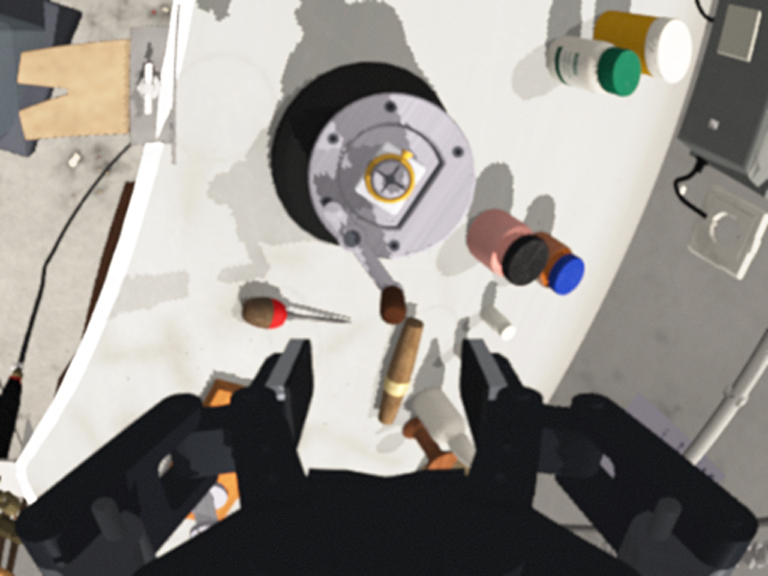

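>>> servo_tool([
  [-0.1,0.25,2,0,0,0,0.4],
  [0,0,2.5,0,0,0,0.4],
  [0,0,2.5,0,0,0,0.4],
  [0,0,0,0,0,0,0.4],
  [0,0,0,0,0,0,0.4],
])

```text
time: 17.6
eef_pos: [0.5697, 0.127, 0.1142]
tcp_rot: [2.695, 0.279, 1.99]
wrist_force: [0.1, -0.2, 1.4]
gripper_width: 0.0513
```

```bash
python3 - <<'E'
from lev import *
s=r.read_state(); T=tool_T(s); delta(kp(1.19),Rl,s)
c=cap('wrist','wrist11'); cv2.imwrite('pics/w11.png',cv2.resize(c['img'][:,:,::-1],(768,576),interpolation=cv2.INTER_CUBIC))
E
```

```text
t 17.6 q [ 0.207 -0.084  1.868 -0.201  0.867 -0.184] F [ 0.1 -0.2  1.4] w 0.0513
 shift cm [ 0.05 -0.    0.37] turn5 [-0.03  0.   -0.01]
```

View pics/w11.png

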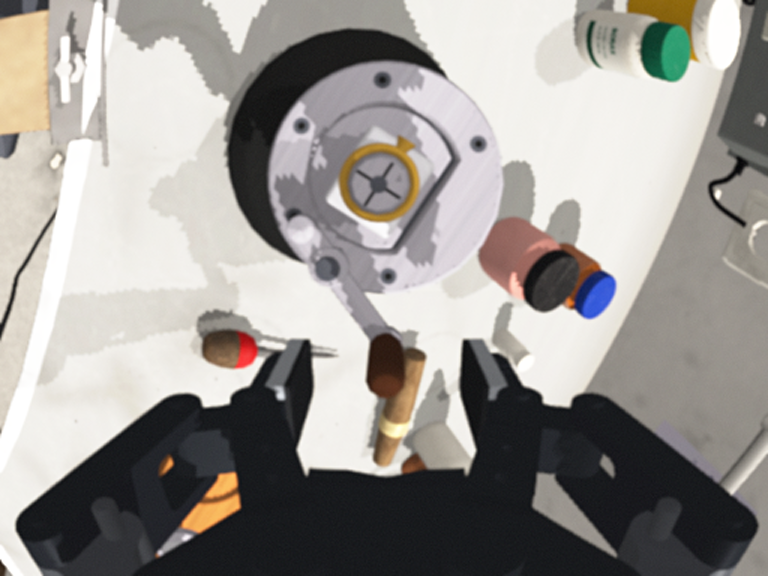

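>>> servo_tool([
  [0.05,0,0.2,0,0,0,0.8],
  [0,0,0,0,0,0,0.8],
  [0,0,0,0,0,0,0.8],
  [0,0,0,0,0,0,0.8],
  [0,0,0,0,0,0,0.8],
], grip_force=20)

```text
time: 18.15
eef_pos: [0.5711, 0.1277, 0.114]
tcp_rot: [2.692, 0.28, 1.991]
wrist_force: [0.9, -0.2, -0.8]
gripper_width: 0.0174
```

```bash
python3 - <<'E'
from lev import *
s=r.read_state(); T=tool_T(s); delta(kp(1.19),Rl,s)
t=np.r_[np.arange(1.19,0,-.13),0,-.08]
for a,b in zip(t[:-1],t[1:]): print(round(b,2),(Rl.T@(kp(b)-kp(a))*100).round(2))
E
```

```text
t 18.15 q [ 0.208 -0.082  1.868 -0.202  0.862 -0.184] F [ 0.9 -0.2 -0.8] w 0.0174
 shift cm [ 0.03 -0.13  0.29] turn5 [ 0.01  0.01 -0.  ]
1.06 [-0.24 -0.4  -0.  ]
0.93 [-0.19 -0.43  0.  ]
0.8 [-0.13 -0.45 -0.  ]
0.67 [-0.07 -0.46  0.  ]
0.54 [-0.01 -0.47  0.  ]
0.41 [ 0.05 -0.46 -0.  ]
0.28 [ 0.11 -0.45  0.  ]
0.15 [ 0.17 -0.44 -0.  ]
0.02 [ 0.22 -0.41 -0.  ]
0.0 [ 0.04 -0.06  0.  ]
-0.08 [ 0.17 -0.23 -0.  ]
```

>>> servo_tool([
  [-0.22,-0.5,0,0,0,0,0.8],
  [-0.19,-0.43,0,0,0,0,0.8],
  [-0.13,-0.45,0,0,0,0,0.8],
  [-0.07,-0.46,0,0,0,0,0.8],
  [-0.01,-0.47,0,0,0,0,0.8],
  [0.05,-0.46,0,0,0,0,0.8],
])

```text
time: 18.75
eef_pos: [0.5512, 0.1091, 0.1033]
tcp_rot: [2.693, 0.28, 1.991]
wrist_force: [2.1, -0.1, 0.9]
gripper_width: 0.0171
```

```bash
python3 - <<'E'
from lev import *
s=r.read_state(); T=tool_T(s); delta(kp(.41),Rl,s)
c=cap('wrist','wrist12'); cv2.imwrite('pics/w12.png',cv2.resize(c['img'][:,:,::-1],(768,576),interpolation=cv2.INTER_CUBIC))
E
```

```text
t 18.75 q [ 0.173 -0.129  1.932 -0.183  0.839 -0.223] F [ 2.1 -0.1  0.9] w 0.0171
 shift cm [0.   0.07 0.25] turn5 [-0.01  0.01 -0.01]
```

View pics/w12.png

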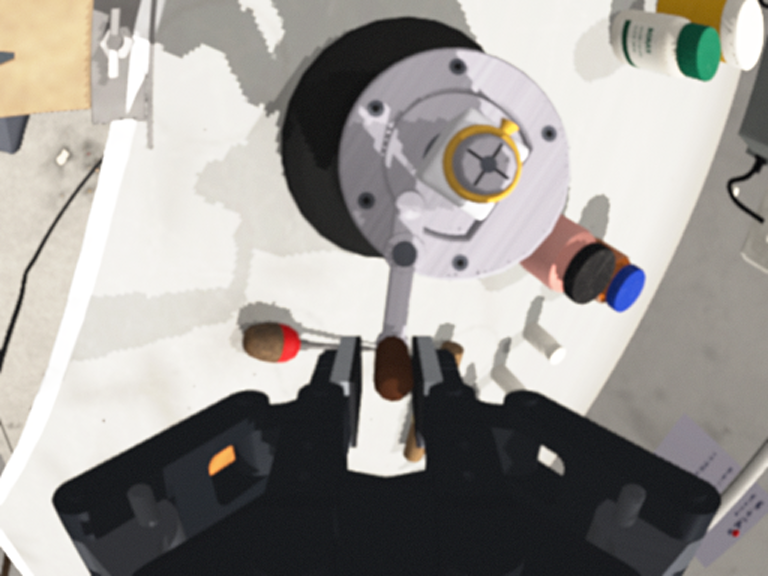

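The lever has swung well: the toe lies over the foot at (410,205) and the knob sits between the pads at (393,365). I'll finish the arc.

>>> servo_tool([
  [0.11,-0.45,0,0,0,0,0.8],
  [0.17,-0.44,0,0,0,0,0.8],
  [0.22,-0.41,0,0,0,0,0.8],
  [0.1,-0.15,0,0,0,0,0.8],
  [0.1,-0.1,0,0,0,0,0.8],
  [0,0,0,0,0,0,0.8],
])

```text
time: 19.4
eef_pos: [0.5366, 0.1083, 0.0948]
tcp_rot: [2.694, 0.28, 1.991]
wrist_force: [-0.2, 0.5, -0.1]
gripper_width: 0.017
```

```bash
python3 - <<'E'
from lev import *
s=r.read_state(); T=tool_T(s); delta(kp(0),Rl,s)
c=cap('wrist','wrist13'); cv2.imwrite('pics/w13.png',cv2.resize(c['img'][:,:,::-1],(768,576),interpolation=cv2.INTER_CUBIC))
E
```

```text
t 19.4 q [ 0.177 -0.153  1.972 -0.188  0.826 -0.215] F [-0.2  0.5 -0.1] w 0.017
 shift cm [-0.19  0.23  0.25] turn5 [-0.01  0.01 -0.  ]
```

View pics/w13.png

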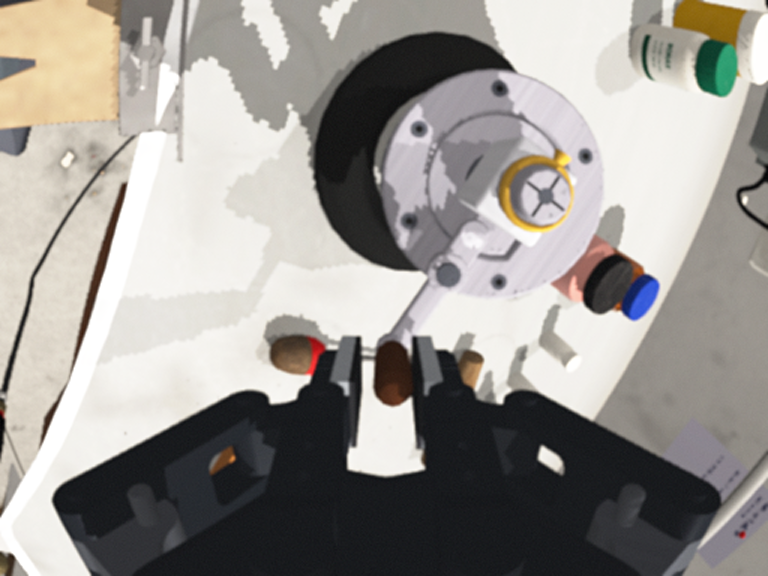

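>>> servo_tool([
  [0.1,-0.15,0,0,0,0,0.8],
  [0.05,-0.1,0,0,0,0,0.8],
  [0,0,0,0,0,0,0.8],
])

```text
time: 19.75
eef_pos: [0.5359, 0.1087, 0.095]
tcp_rot: [2.689, 0.281, 1.99]
wrist_force: [4.7, 0.7, 0.2]
gripper_width: 0.0172
```

```bash
python3 - <<'E'
from lev import *
s=r.read_state(); T=tool_T(s); delta(kp(0),Rl,s)
E
```

```text
t 19.75 q [ 0.178 -0.157  1.976 -0.19   0.821 -0.212] F [4.7 0.7 0.2] w 0.0172
 shift cm [-0.25  0.26  0.3 ] turn5 [ 0.04  0.02 -0.01]
```

>>> servo_tool([
  [0,0.1,0,0,0,0,0.45],
  [0,0,0,0,0,0,0.45],
  [0,0,0,0,0,0,0.45],
  [0,0,-2,0,0,0,0.45],
  [0,0,-3,0,0,0,0.45],
  [0,0,-3,0,0,0,0.45],
  [0,0,-3,0,0,0,0.45],
  [0,0,0,0,0,0,0.45],
  [0,0,0,0,0,0,0.45],
  [0,0,0,0,0,0,0.45],
])

```text
time: 20.75
eef_pos: [0.4799, 0.1141, 0.1875]
tcp_rot: [2.696, 0.28, 1.991]
wrist_force: [-0.4, -0.2, -1.3]
gripper_width: 0.047
```

```bash
python3 - <<'E'
from lev import *
s=r.read_state(); T=tool_T(s); delta(kp(0),Rl,s)
c=cap('wrist','wrist14'); cap('scene','scene14'); cap('side','side14'); W=wcloud(c,T); d=(W-floor)@n; X=(W-floor)@ex;Y=(W-floor)@ey
I=c['img'].astype(int); kn=(I[...,0]>I[...,2]*1.6)&(I[...,0]<150)&(d>.02)&(d<.06)&(np.hypot(X,Y)<.1)&(np.hypot(X,Y)>.03)
top=kn&(d>.0475); x,y=X[top].mean(),Y[top].mean(); print('knob top',top.sum(),x,y,'theta',np.arctan2(x,-.037-y))
m=(np.hypot(X,Y)<.024)&(abs(d-.01)<.002)&(X<.015); q=W[m]; nn=np.linalg.svd(q-q.mean(0))[2][2]; print('foot',m.sum(),np.median(d[m]),'tilt',np.degrees(np.arccos(abs(nn@n))))
cv2.imwrite('pics/w14.png',cv2.resize(c['img'][:,:,::-1],(768,576),interpolation=cv2.INTER_CUBIC))
E
```

```text
t 20.75 q [ 0.224 -0.362  1.938 -0.183  1.075 -0.214] F [-0.4 -0.2 -1.3] w 0.047
 shift cm [-0.36  0.5  11.12] turn5 [-0.03  0.   -0.  ]
knob top 127 -0.0014039381180667423 -0.0720377723744034 theta -0.04004785073915503
foot 753 0.010038281136544012 tilt 0.12431991031539555
```

View pics/w14.png

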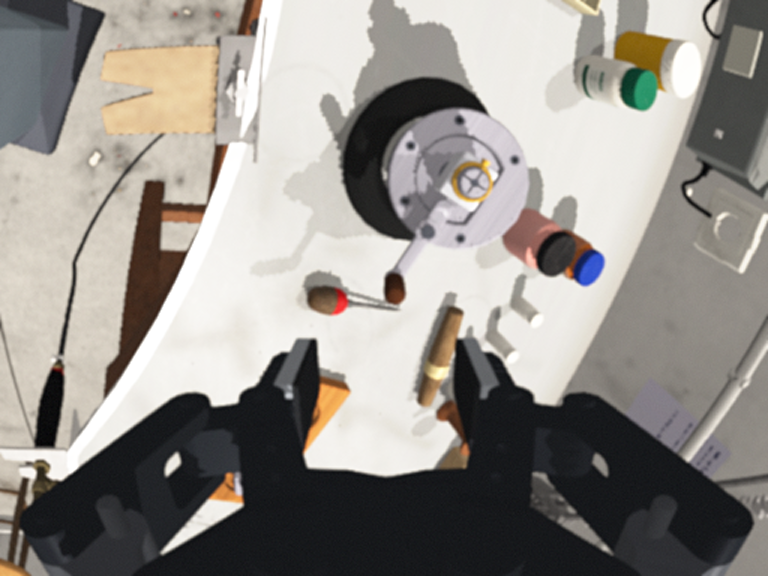

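View pics/side14.png

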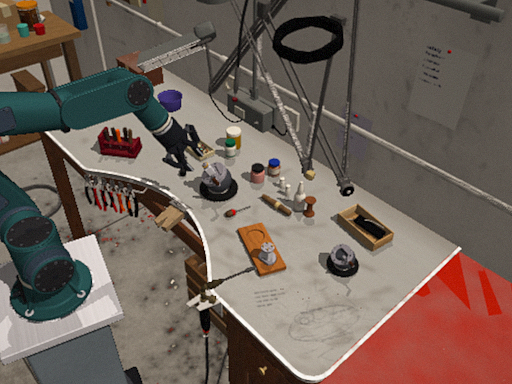

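The lever is closed and the foot is flat at its home height. The arm is clear and the pin chuck still stands in the board, so I'm handing in.

```bash
python3 -c "
from h import *
print(r.hand_in())"
```

```text
the job is handed in; nothing more can be done
None
```

The ring chuck is seated in the large tilted vise with its flat against the recess's flat, the clamp lever is closed over its foot, and the job is handed in (no verdict given). It took about 21 s of the 54 s allowed.

- **Turning the chuck:** the last joint's range did not allow the whole turn in one grip. I turned the chuck about 115° inside the board's round recess, let go, took a fresh grip, then lifted it, tilted it to the vise's axis and seated it.
- **Seating:** the last wrist picture put the foot's top 10.0 mm above the recess floor, against 10 mm for home. The foot was tilted 0.1° to the vise's face. Across the axis I only checked before letting go: the foot's outline lay inside the recess's outline.
- **Clamp lever:** I moved the lever by its knob until it met its stop at about 4.7 N. The last picture put it about 0.04 rad from closed.
- **Rest of the scene:** the side view shows the pin chuck still in the board and the tools where they lay. I judged this by eye and did not measure how far each had moved. The open gripper was clear of everything at hand-in.
- **Check that disagreed:** right after letting go, one tilt reading of the foot gave 5.8°. It came from a small patch of points just after the arm had moved. Later readings from more points gave 0.2° and 0.1°, so I took the first as noise.

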